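Closing a test box with one crossed lid screw

TASK

Close the lid of the test box: turn both T-handled lid screws clockwise, gently, feeling each one; exactly one of the two is crossed and will stiffen early, well before the end of its travel. Run the good one fully home; as soon as the other stiffens, stop, do not force it, and back it out anticlockwise all the way to its stop. Try both screws, let go of them at the end and leave everything else on the bench where it is.

Things in the scene. Friction and masses are not known exactly. Their poses are not given: they have to be found in the camera images.
- testbox: grey-lidded aluminium test box, fixed to the bench, 140 (its x) x 270 (its y) mm, lid top 45 mm above the bench; origin at the centre of its underside on the bench. Two T-handled lid screws stand on the lid at its y = -75 mm (screw_a) and y = +75 mm (screw_b).
- screw_a_grip (a point): centre of the black T-bar handle of lid screw a, on its upright turning axis, 79 mm above the bench; the bar is 52 mm long (x of this point), 12 mm thick (y) and 24 mm high (from 22 to 46 mm above the lid top). It stands on a 13 mm steel stem with a 34 mm collar at the lid.
- screw_a (a joint): turn of lid screw a in rad; it grows as the screw is tightened (clockwise from above). 0 = backed out to its stop, 2.2 = fully home, a hard stop (about 126 degrees). Both screws start 0.25 to 0.5. At 0 the bar lies along the box's x. A good screw turns with a steady drag of about 0.04 N m the whole way. Screws stay where they are left.
- shank_a: threaded shank of screw a, hidden under the lid; origin on the axis, 49 mm above the bench. If the thread is crossed, the torque starts to climb when the screw joint is between 0.75 and 1.0, springily, by about 1 N m per rad of further turning of the handle; above about 0.35 N m the thread is spoilt. Backed out, the screw runs freely again.
- screw_b_grip (a point): centre of the black T-bar handle of lid screw b, on its upright turning axis, 79 mm above the bench; the bar is 52 mm long (x of this point), 12 mm thick (y) and 24 mm high (from 22 to 46 mm above the lid top). It stands on a 13 mm steel stem with a 34 mm collar at the lid.
- screw_b (a joint): turn of lid screw b in rad; it grows as the screw is tightened (clockwise from above). 0 = backed out to its stop, 2.2 = fully home, a hard stop (about 126 degrees). Both screws start 0.25 to 0.5. At 0 the bar lies along the box's x. A good screw turns with a steady drag of about 0.04 N m the whole way. Screws stay where they are left.
- shank_b: threaded shank of screw b, hidden under the lid; origin on the axis, 49 mm above the bench. If the thread is crossed, the torque starts to climb when the screw joint is between 0.75 and 1.0, springily, by about 1 N m per rad of further turning of the handle; above about 0.35 N m the thread is spoilt. Backed out, the screw runs freely again.
- screwdriver_grip (a point): bystander: black-handled screwdriver 160 mm long, lying near the box; the point is on its handle
- multimeter: bystander: yellow hand-held multimeter 150 x 78 x 36 mm lying flat; origin at the centre of its underside
- board: bystander: green circuit board 100 x 75 mm on 10 mm standoffs; origin at the centre of its underside, on the bench
- spool: bystander: grey wire spool 54 mm across, 42 mm high, standing beyond the box; origin at the centre of its underside
- mouse: bystander: black round computer mouse 62 mm across, 34 mm high; origin at the centre of its underside
- cup: bystander: small open steel cup 64 mm across, 50 mm high; origin at the centre of its underside

How it is judged:
By the outcome, as a careful person would: the job done as asked, in the order asked, and still so for the second after the job is handed in, with the robot touching nothing.
It also fails if it takes over 72 s, if anything falls off the work surface, if the arm or the gripper's body presses on something with over 40 N, if the wrist force passes 120 N, or if a joint passes its speed limit or range.

ROBOT

A 7-joint arm with a two-finger parallel gripper is mounted at the origin on the work surface. World frame = base frame: x ahead of the robot, y to its left, z up, the work surface at z = 0. Lengths are in m, angles in rad, forces in N, time in s.
With the tool pointing down it reaches from about 0.4 to 0.85 m from the base axis. Payload 10.4 kg.
Tool frame: the origin (TCP) lies at the very end of the fingers, on their centre line; the grasp point (between the pads) lies 19 mm behind it; z points along the fingers, y is the direction in which the jaws open and shut (so a half turn about z gives the same grasp; the last joint's range is limited). The gripper opens to 87 mm and grips with 3 to 60 N. Pads are 19 mm wide; open, the fingers measure 117 mm over their backs; the gripper's body (75 mm by 190 mm) begins 51 mm behind the grasp point.
Start: joints at [1.274, 0.332, -0.065, 1.46, 0.022, 1.35, -0.088], TCP at [0.169, -0.602, 0.223] pointing down, gripper open.
Joint ranges: [-2.6, 2.6], [-0.5, 2.12], [-1.47, 1.34], [0.16, 2.42], [-1.27, 4.41], [0.06, 2.06], [-2.6, 2.6]. Speed limits (rad/s): [2.22, 2.22, 2.79, 2.79, 3.14, 3.14, 3.14].

INTERFACE

Orientations are given as a unit quaternion [x, y, z, w].
In Python, from bench import read_state, camera, close_job, recognise, masks_of gives the robot as it stands.
- The arm moves only by the tool play_rows, never from a script. Its argument "moves" is a list of rows, each a list of 3 entries, a list of its own where there are three numbers: the shift along the tool's x, y, z in cm, then the turn, a rotation vector about the tool's x, y, z in rad, then the finger opening in cm, from 0 to 8.7. In form: [[[dx, dy, dz], [ax, ay, az], jaw], ...]. A call has 1 to 8 rows; each row is the pose to reach, as a shift and turn from the pose commanded when the call began, along the tool's axes at that moment; what a row does not reach only later rows make up. A row lasts 1/8 s, in which the tool goes at most 62.5 mm and 10.7 degrees, less where a joint would pass 70% of its speed; a pose out of reach is approached as far as the arm can. A call with a gripper value outside its range is refused whole. The fingers move at their own pace and stop on an object; "grip_force" is the grip in N (left out, the last holds). Time passes only in rows, so rows that repeat a pose let the fingers close. It gives the time, the measured TCP pose, the force and the opening at its end, in the units of the state.
- read_state(): the state, without advancing time (a new reading comes with each control period).
- camera(name): name is "side" or "top" or "wrist"; returns a dict with "frame" (420x560x3 uint8, red, green, blue), "intrinsics" (3x3 intrinsics, pixels), "k1" (the pictures are not rectified: a ray, as slopes to the right and down, at radius r is drawn at 1 + k1 r^2 times it, then the intrinsics apply), "camera_from_world" (4x4, takes a point from world to camera coordinates). Camera axes: x right, y down, z forward; pixel columns grow to the right and rows downward; lengths in m; the calibration is good to about 2 mm. A picture is of the moment at which its call begins. There is no depth.
- close_job(): hands the job in, once; it reports no verdict.
Trained networks look in a picture, given as the dict that the camera call returned (one of the last four; its "shot" number tells which), for a name from the list of things; names that differ only in an ending like _2 or _b are one class to them, and where a whole thing is asked for, a point or a joint stands for the part that bears it (a point fixed in the world has none). Each returns a list of dicts, best first, with "conf" (0 to 1); they miss things now and then, are a little off and sometimes report something else, mostly with a low value. They report only what shows in the picture. A call takes as long as a camera call.
- recognise(picture, query): "at" ([column, row] in pixels, amid what is visible of it).
- masks_of(picture, query): "region" (420x560 bool, what is visible of it) and "at" ([column, row] in pixels, amid what is visible of it).
The state is a dict: "time": time; "joint_positions": joint angles; "joint_vel": joint speeds; "joint_torque": joint torques, N m; "ee_pos": TCP position; "eef_rot": TCP orientation; "ft_force": force on the tool from outside, world axes, zero at the start; "torque": the same for the moment, N m; "width": finger opening in m.
Only numpy, scipy, OpenCV 4.12 (cv2) and the standard library are available. Lean on these libraries where they do the work, as an engineer would, in place of code of your own. Each camera call takes 0.05 s, during which the arm holds its last target.

## Working session

There is one attempt and no reset: what is moved stays moved. The work goes in short steps, Python scripts to look and compute and a tool call to move; the robot and the scene stay as the last step left them, time stands still between calls to the robot, and variables do not carry over. Pictures are saved under pics/ and viewed, and the job is handed in when it is done.

Besides the shell and the picture viewer there is one more tool, called after ">>>" by a JSON object that holds its "name" and its "arguments". play_rows: Moves the arm, as the interface text tells. Its arguments: {"type":"object","properties":{"moves":{"type":"array","items":{"type":"array"}},"grip_force":{"type":"number"}},"required":["moves"]}

```bash
mkdir -p pics; ls; cat > h.py <<'E'
import numpy as np, cv2
from bench import *
def ray(p,uv):
    K=p["intrinsics"];k1=p["k1"];T=np.array(p["camera_from_world"])
    d=np.array([(uv[0]-K[0][2])/K[0][0],(uv[1]-K[1][2])/K[1][1]]);s=d.copy()
    for _ in range(30): s=d/(1+k1*(s@s))
    R=T[:3,:3];return -R.T@T[:3,3], R.T@np.array([s[0],s[1],1])
def atz(p,uv,z):
    o,d=ray(p,uv);return o+d*(z-o[2])/d[2]
def proj(p,X):
    T=np.array(p["camera_from_world"]);K=np.array(p["intrinsics"]);c=T[:3,:3]@np.array(X)+T[:3,3]
    s=c[:2]/c[2];s=s*(1+p["k1"]*(s@s));return np.array([K[0,0]*s[0]+K[0,2],K[1,1]*s[1]+K[1,2]])
def save(p,n): cv2.imwrite("pics/"+n+".png",cv2.cvtColor(p["frame"],cv2.COLOR_RGB2BGR))
E
python3 - <<'E'
from h import *
s=read_state();print(s)
for c in ["top","side","wrist"]:
    p=camera(c);save(p,c+"0")
    for q in ["screw_a_grip","screw_a","testbox"]:
        for r in recognise(p,q): 
            print(c,q,round(r["conf"],2),np.round(r["at"],1),np.round(atz(p,r["at"],0.079 if q!="testbox" else .045),4))
    print(np.round(np.linalg.inv(np.array(p["camera_from_world"])),3)[:3])
E
```

```text
pics
{'time': 0.0, 'joint_positions': array([ 1.27438758,  0.33284305, -0.06469274,  1.46098928,  0.02158596,
        1.34988022, -0.0884814 ]), 'joint_vel': array([-0.00050513,  0.00011637,  0.00114704,  0.00208136, -0.00115821,
       -0.00199856,  0.00054216]), 'joint_torque': array([-4.27491577e-04, -6.23266625e+01,  2.42836325e-02, -3.89897060e+01,
       -6.13914547e-02,  3.99952219e-02,  1.92689217e-04]), 'ee_pos': array([ 0.16888512, -0.60133145,  0.22174901]), 'eef_rot': array([ 9.90640881e-01,  1.36492259e-01, -1.25209810e-04, -7.01430683e-04]), 'ft_force': array([-0.99544376, -0.2413845 ,  0.46721841]), 'torque': array([-0.03177214,  0.00775019, -0.01826114]), 'width': 0.0870991923764799}
top screw_a_grip 0.43 [256.8 200. ] [0.5576 0.0492 0.079 ]
top screw_a 0.53 [262.2 199.3] [0.5593 0.0352 0.079 ]
top testbox 0.93 [229.8 198.2] [0.5683 0.1225 0.045 ]
top testbox 0.46 [413.3 271.2] [ 0.3705 -0.3571  0.045 ]
[[-0.011 -0.993  0.115  0.367]
 [-1.     0.01  -0.002 -0.01 ]
 [ 0.    -0.115 -0.993  1.357]]
side screw_a_grip 0.52 [260.3 214.8] [0.5556 0.0444 0.079 ]
side screw_a 0.69 [237.5 255.8] [0.5432 0.2082 0.079 ]
side screw_a 0.65 [258.6 214.1] [0.5612 0.0434 0.079 ]
side testbox 0.91 [248.4 250. ] [0.5435 0.1495 0.045 ]
[[-0.924 -0.238  0.298  0.204]
 [-0.382  0.584 -0.716  0.792]
 [-0.004 -0.776 -0.631  0.759]]
[[ 0.269 -0.925 -0.267  0.242]
 [-0.963 -0.259 -0.074 -0.582]
 [-0.001  0.277 -0.961  0.384]]
```

View pics/top0.png

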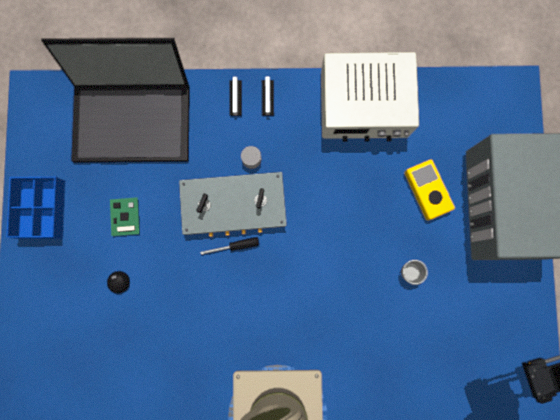

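View pics/side0.png

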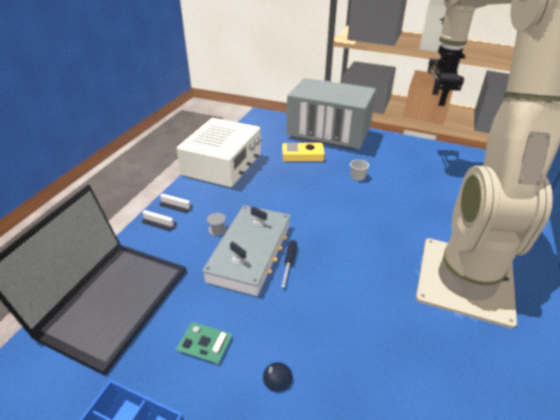

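```bash
python3 - <<'E'
from h import *
P={c:camera(c) for c in ["top","side"]}
for c,p in P.items():
    for q in ["screw_a_grip","testbox"]:
        for r in masks_of(p,q):
            m=r["region"].astype(np.uint8);ys,xs=np.nonzero(m)
            print(c,q,round(r["conf"],2),np.round(r["at"],1),m.sum(),xs.min(),xs.max(),ys.min(),ys.max())
p=P["top"]
f=cv2.cvtColor(p["frame"],cv2.COLOR_RGB2BGR)
cv2.imwrite("pics/topz.png",cv2.resize(f[160:260,160:310],None,fx=5,fy=5,interpolation=cv2.INTER_CUBIC))
f=cv2.cvtColor(P["side"]["frame"],cv2.COLOR_RGB2BGR)
cv2.imwrite("pics/sidez.png",cv2.resize(f[195:305,190:310],None,fx=5,fy=5,interpolation=cv2.INTER_CUBIC))
E
```

```text
top screw_a_grip 0.45 [260.4 201.1] 127 256 264 189 207
top testbox 0.61 [229.6 197. ] 5874 179 286 172 236
side screw_a_grip 0.44 [258.3 215.7] 184 251 267 207 223
side testbox 0.88 [248.4 247.5] 4893 203 290 206 295
```

View pics/topz.png

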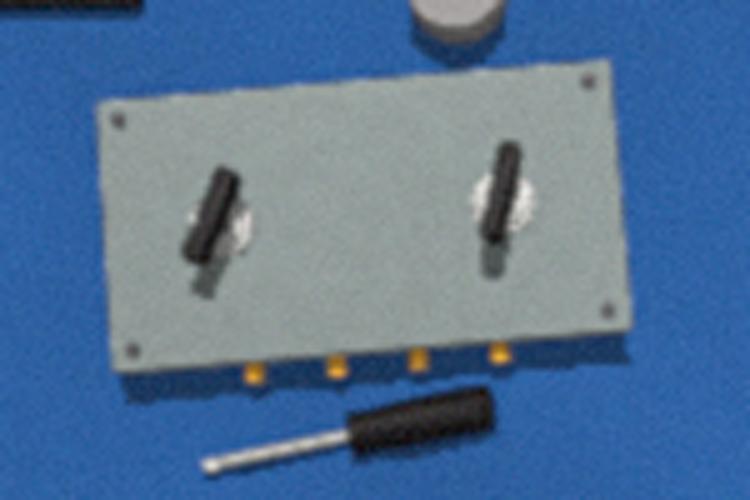

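View pics/sidez.png

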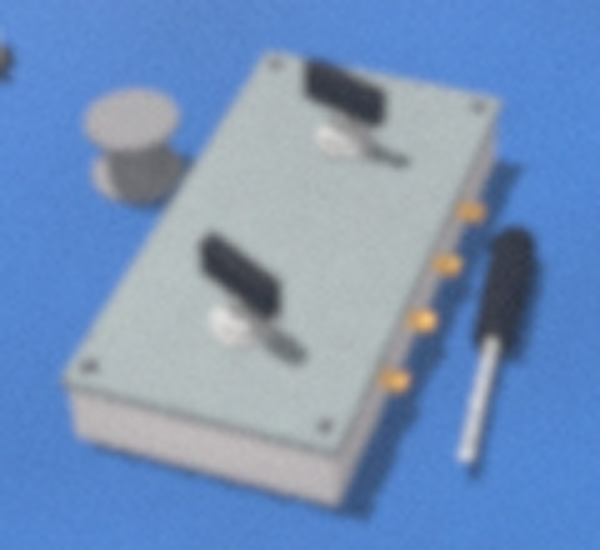

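```bash
python3 - <<'E'
from h import *
p=camera("top")
z=lambda x,y:np.array([x/5+160-.4,y/5+160-.4])
C=[atz(p,z(*c),.045) for c in [(98,103),(608,62),(632,328),(113,372)]]
c=np.mean(C,0);print("box",c);
for i in range(4):print(np.linalg.norm(C[i]-C[i-1]))
yv=(C[0]+C[3]-C[1]-C[2]);yv/=np.linalg.norm(yv);print(yv, "yaw",np.arctan2(-yv[0],yv[1]))
for s in(-1,1):print("axis",c+s*.075*yv)
for e in [((511,148),(493,238)),((227,172),(197,260))]:
    A=[atz(p,z(*q),.088) for q in e];d=A[0]-A[1];print(np.mean(A,0),np.linalg.norm(d),np.arctan2(d[1],d[0]))
s=read_state();from scipy.spatial.transform import Rotation as R
print(R.from_quat(s["eef_rot"]).as_matrix().round(3))
E
```

```text
box [0.55621153 0.11611082 0.045     ]
0.14435784577820182
0.2730689765040168
0.1435181382732683
0.2745740496329932
[-0.07281044  0.9973458   0.        ] yaw 0.07287492718270751
axis [0.56167231 0.04130989 0.045     ]
axis [0.55075074 0.19091176 0.045     ]
[0.56093856 0.04053319 0.088     ] 0.047656534207394505 -0.20131870584705028
[0.55054328 0.18950972 0.088     ] 0.04791286236674134 -0.31969253402038894
[[ 0.963  0.27   0.   ]
 [ 0.27  -0.963 -0.   ]
 [ 0.     0.    -1.   ]]
```

>>> {"name": "play_rows", "arguments": {"moves": [[[55.1,-51.3,0],[0,0,-2.67],8.7],[[55.1,-51.3,0],[0,0,-2.67],8.7],[[55.1,-51.3,0],[0,0,-2.67],8.7],[[55.1,-51.3,0],[0,0,-2.67],8.7],[[55.1,-51.3,0],[0,0,-2.67],8.7],[[55.1,-51.3,0],[0,0,-2.67],8.7],[[55.1,-51.3,0],[0,0,-2.67],8.7],[[55.1,-51.3,0],[0,0,-2.67],8.7]], "grip_force": 20}}

```text
time: 1.95
ee_pos: [0.43, -0.1731, 0.2229]
eef_rot: [0.63, 0.777, -0.0, 0.001]
ft_force: [0.8, -1.2, -0.6]
width: 0.0868
```

```bash
cat > m.py <<'E'
from h import *
from scipy.spatial.transform import Rotation as R
import sys
def rel(x,y,z,ang):
    """shift cm & az to put TCP at x,y,z, tool x at world angle ang"""
    s=read_state();M=R.from_quat(s["eef_rot"]).as_matrix()
    d=M.T@(np.array([x,y,z])-s["ee_pos"])*100
    cur=np.arctan2(M[1,0],M[0,0]);a=(ang-cur+np.pi)%(2*np.pi)-np.pi
    # tilt
    T=np.array([[np.cos(ang),np.sin(ang),0],[np.sin(ang),-np.cos(ang),0],[0,0,-1]])
    rv=R.from_matrix(M.T@T).as_rotvec()
    print("t",s["time"],"pos",s["ee_pos"].round(4),"ang",cur.round(3),"j",s["joint_positions"].round(2),"shift",d.round(2),"rv",rv.round(3),"F",s["ft_force"].round(2),"T",s["torque"].round(3),"w",round(s["width"],4))
if __name__=="__main__": rel(*map(float,sys.argv[1:5]))
E
python3 m.py .5613 .0409 .22 2.94
```

```text
t 1.95 pos [ 0.43   -0.1731  0.2229] ang 1.78 j [ 0.85  0.   -0.56  1.84  0.    1.3   0.5 ] shift [18.21 17.28  0.28] rv [-0.00e+00  1.00e-03 -1.16e+00] F [ 0.75 -1.24 -0.64] T [-0.032 -0.154 -0.01 ] w 0.0868
```

>>> {"name": "play_rows", "arguments": {"moves": [[[18.2,17.3,0],[0,0,-1.16],8.7],[[18.2,17.3,0],[0,0,-1.16],8.7],[[18.2,17.3,0],[0,0,-1.16],8.7],[[18.2,17.3,0],[0,0,-1.16],8.7],[[18.2,17.3,0],[0,0,-1.16],8.7],[[18.2,17.3,0],[0,0,-1.16],8.7],[[18.2,17.3,0],[0,0,-1.16],8.7],[[18.2,17.3,0],[0,0,-1.16],8.7]]}}

```text
time: 2.95
ee_pos: [0.5619, 0.0381, 0.2226]
eef_rot: [0.106, 0.994, -0.0, 0.0]
ft_force: [0.2, 0.1, -0.5]
width: 0.0868
```

```bash
python3 m.py .5613 .0409 .22 2.94; python3 - <<'E'
from h import *
p=camera("wrist");save(p,"w1")
for r in masks_of(p,"screw_a_grip"): print(r["conf"],r["at"],r["region"].sum(),atz(p,r["at"],.079))
E
```

```text
t 2.95 pos [0.5619 0.0381 0.2226] ang 2.93 j [ 0.57  0.31 -0.86  1.59  0.24  1.35  1.04] shift [0.12 0.26 0.26] rv [-0.    0.   -0.01] F [ 0.18  0.08 -0.53] T [ 0.081 -0.153 -0.04 ] w 0.0868
0.67 [283.8, 190.7] 991 [0.55905982 0.04176043 0.079     ]
```

View pics/w1.png

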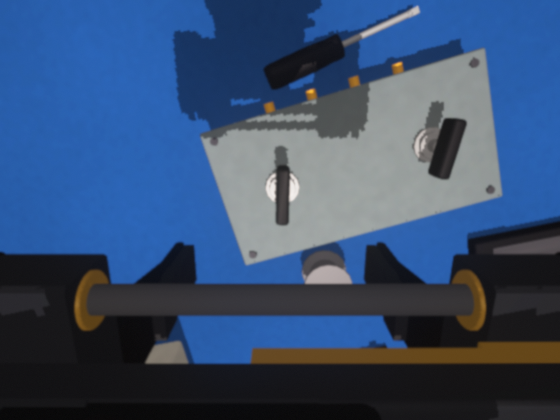

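```bash
python3 - <<'E'
from h import *
p=camera("wrist");f=cv2.cvtColor(p["frame"],cv2.COLOR_RGB2BGR)
a=cv2.resize(f[150:240,250:320],None,fx=6,fy=6,interpolation=cv2.INTER_CUBIC)
b=cv2.resize(f[100:190,400:480],None,fx=6,fy=6,interpolation=cv2.INTER_CUBIC)
cv2.imwrite("pics/w1z.png",np.hstack([a,b[:540,:375]]))
# predicted outlines
for cx,cy,an in [(.5613,.0409,-.201),(.5506,.190,-.32)]:
  for z in(.067,.091):
    for sx,sy in[(-1,-1),(-1,1),(1,1),(1,-1)]:
      dx,dy=.026*sx,.006*sy
      print(z,sx,sy,proj(p,[cx+dx*np.cos(an)-dy*np.sin(an),cy+dx*np.sin(an)+dy*np.cos(an),z]).round(1))
  print("collar",proj(p,[cx,cy,.046]).round(1))
E
```

```text
0.067 -1 -1 [276.5 162.8]
0.067 -1 1 [289.5 162.7]
0.067 1 1 [289.7 216.3]
0.067 1 -1 [277.2 216.5]
0.091 -1 -1 [276.3 167.2]
0.091 -1 1 [290.3 167. ]
0.091 1 1 [290.4 224.5]
0.091 1 -1 [277.1 224.6]
collar [283.  185.3]
0.067 -1 -1 [441.  115.4]
0.067 -1 1 [454.2 116.9]
0.067 1 1 [440.4 174.1]
0.067 1 -1 [427.9 172.8]
0.091 -1 -1 [454.1 116.1]
0.091 -1 1 [468.3 117.8]
0.091 1 1 [452.8 179.3]
0.091 1 -1 [439.3 177.9]
collar [431.  143.1]
```

View pics/w1z.png

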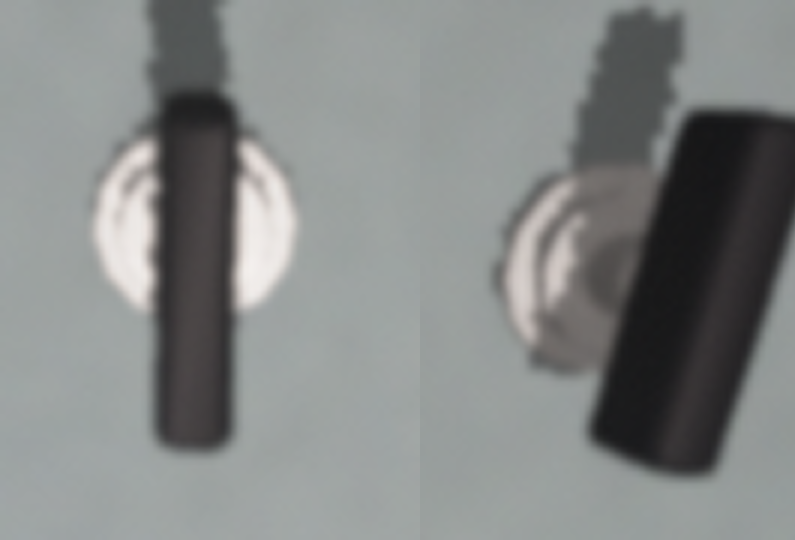

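```bash
python3 m.py .5611 .0404 .062 2.92
```

```text
t 3.1 pos [0.5619 0.0382 0.2226] ang 2.931 j [ 0.57  0.3  -0.86  1.59  0.24  1.35  1.04] shift [ 0.13  0.21 16.06] rv [-0.     0.     0.011] F [-0.04  0.93  0.3 ] T [ 0.075 -0.169  0.037] w 0.0866
```

>>> {"name": "play_rows", "arguments": {"moves": [[[0.1,0.2,5],[0,0,0.01],6],[[0.1,0.2,10],[0,0,0.01],6],[[0.1,0.2,11],[0,0,0.01],6],[[0.1,0.2,11],[0,0,0.01],6]]}}

```text
time: 3.6
ee_pos: [0.5618, 0.0407, 0.1134]
eef_rot: [0.109, 0.994, 0.0, 0.0]
ft_force: [0.4, -0.2, -0.1]
width: 0.0616
```

```bash
python3 m.py .5611 .0404 .062 2.92;python3 - <<'E'
from h import *
p=camera("wrist");save(p,"w2")
E
```

```text
t 3.6 pos [0.5618 0.0407 0.1134] ang 2.923 j [ 0.53  0.4  -0.83  1.73  0.32  1.15  0.96] shift [ 0.06 -0.04  5.14] rv [0.    0.    0.003] F [ 0.43 -0.21 -0.1 ] T [ 0.084 -0.192  0.017] w 0.0616
```

View pics/w2.png

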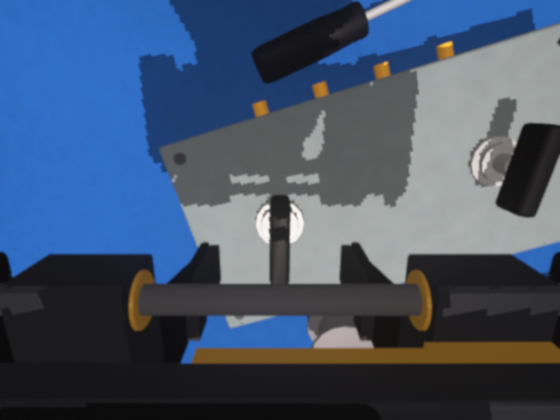

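>>> {"name": "play_rows", "arguments": {"moves": [[[0.05,0,3],[0,0,0],6],[[0.05,0,5.1],[0,0,0],6],[[0.05,0,5.1],[0,0,0],4],[[0.05,0,5.1],[0,0,0],2.5],[[0.05,0,5.1],[0,0,0],2]]}}

```text
time: 4.28
ee_pos: [0.5616, 0.0407, 0.0626]
eef_rot: [0.109, 0.994, 0.0, 0.001]
ft_force: [-0.1, -0.7, 0.3]
width: 0.0376
```

```bash
python3 m.py .5611 .0404 .062 2.92
```

```text
t 4.275 pos [0.5616 0.0407 0.0626] ang 2.924 j [ 0.5   0.46 -0.8   1.77  0.38  1.06  0.92] shift [ 0.04 -0.04  0.06] rv [0.    0.002 0.004] F [-0.08 -0.68  0.28] T [ 0.043 -0.168 -0.024] w 0.0376
```

>>> {"name": "play_rows", "arguments": {"moves": [[[0,0,0],[0,0,0],1.6],[[0,0,0],[0,0,0],1.2],[[0,0,0],[0,0,0],0.8],[[0,0,0],[0,0,0],0.5],[[0,0,0],[0,0,0],0.5]], "grip_force": 20}}

```text
time: 4.9
ee_pos: [0.561, 0.0407, 0.0616]
eef_rot: [0.109, 0.994, -0.0, 0.0]
ft_force: [0.2, -0.2, 2.1]
width: 0.0117
```

```bash
python3 m.py .5611 .0404 .062 2.92
```

```text
t 4.9 pos [0.561  0.0407 0.0616] ang 2.924 j [ 0.5   0.47 -0.8   1.77  0.38  1.06  0.92] shift [-0.02 -0.02 -0.04] rv [0.    0.    0.004] F [ 0.2  -0.17  2.08] T [ 0.123 -0.086 -0.027] w 0.0117
```

>>> {"name": "play_rows", "arguments": {"moves": [[[0,0,0],[0,0,0.1],0.5],[[0,0,0],[0,0,0.2],0.5],[[0,0,0],[0,0,0.3],0.5],[[0,0,0],[0,0,0.35],0.5],[[0,0,0],[0,0,0.35],0.5]]}}

```text
time: 5.52
ee_pos: [0.5612, 0.0413, 0.0617]
eef_rot: [0.28, 0.96, 0.0, 0.0]
ft_force: [2.2, 2.6, -0.7]
width: 0.012
```

```bash
python3 m.py .5611 .0404 .062 2.92
```

```text
t 5.525 pos [0.5612 0.0413 0.0617] ang 2.575 j [ 0.45  0.44 -0.73  1.77  0.34  1.05  0.6 ] shift [-0.04 -0.08 -0.03] rv [ 0.001  0.001 -0.345] F [ 2.23  2.62 -0.73] T [ 0.7   -0.618 -0.059] w 0.012
```

>>> {"name": "play_rows", "arguments": {"moves": [[[0,0,0],[0,0,0.04],0.5],[[0,0,0],[0,0,0.08],0.5]]}}

```text
time: 5.78
ee_pos: [0.5613, 0.0414, 0.0617]
eef_rot: [0.319, 0.948, 0.001, 0.0]
ft_force: [3.2, 5.3, -2.3]
width: 0.0115
```

```bash
cat > t.py <<'E'
from h import *
from scipy.spatial.transform import Rotation as R
for i in range(5):
    s=read_state();M=R.from_quat(s["eef_rot"]).as_matrix()
    print(round(s["time"],3),"ang",round(np.arctan2(M[1,0],M[0,0]),4),"F",s["ft_force"].round(2),"T",s["torque"].round(3),"jt",s["joint_torque"][[4,6]].round(3),s["ee_pos"].round(4))
    if i<4: camera("top")
E
python3 t.py
```

```text
5.775 ang 2.4922 F [ 3.2   5.25 -2.3 ] T [ 1.064 -0.914  0.044] jt [0.861 0.609] [0.5613 0.0414 0.0617]
5.825 ang 2.49 F [ 3.49  5.15 -2.05] T [ 1.025 -0.89   0.022] jt [0.789 0.357] [0.5613 0.0414 0.0617]
5.875 ang 2.4922 F [ 3.54  5.31 -1.74] T [ 1.028 -0.954 -0.055] jt [ 0.763 -0.462] [0.5613 0.0414 0.0617]
5.925 ang 2.4929 F [ 3.79  3.42 -1.64] T [ 1.066 -0.913  0.046] jt [ 0.795 -0.15 ] [0.5613 0.0414 0.0617]
5.975 ang 2.4932 F [ 3.59  4.42 -1.61] T [ 1.051 -0.878 -0.031] jt [ 0.809 -0.019] [0.5613 0.0414 0.0617]
```

>>> {"name": "play_rows", "arguments": {"moves": [[[0,0.08,0],[0,0,0.05],0.5],[[0,0.08,0],[0,0,0.08],0.5]]}}

```text
time: 6.22
ee_pos: [0.5614, 0.0415, 0.0616]
eef_rot: [0.357, 0.934, 0.0, -0.0]
ft_force: [0.8, 3.4, 1.1]
width: 0.0119
```

```bash
python3 t.py
```

```text
6.225 ang 2.412 F [0.83 3.45 1.08] T [ 0.789 -0.374  0.019] jt [0.732 0.218] [0.5614 0.0415 0.0616]
6.275 ang 2.411 F [1.34 3.19 0.44] T [ 0.824 -0.42   0.009] jt [0.745 0.281] [0.5614 0.0415 0.0617]
6.325 ang 2.4132 F [1.51 3.27 1.61] T [ 0.804 -0.349 -0.101] jt [ 0.761 -0.408] [0.5614 0.0415 0.0616]
6.375 ang 2.4141 F [-0.15  3.42  2.1 ] T [ 0.76  -0.342 -0.05 ] jt [ 0.825 -0.176] [0.5614 0.0415 0.0617]
6.425 ang 2.4143 F [0.44 3.69 1.64] T [ 0.871 -0.309 -0.081] jt [ 0.877 -0.041] [0.5614 0.0415 0.0616]
```

>>> {"name": "play_rows", "arguments": {"moves": [[[0,0.02,0],[0,0,0.04],0.5],[[0,0.02,0],[0,0,0.08],0.5]]}}

```text
time: 6.68
ee_pos: [0.5615, 0.0417, 0.0616]
eef_rot: [0.394, 0.919, 0.0, -0.0]
ft_force: [1.2, 3.8, 2.7]
width: 0.0119
```

```bash
python3 t.py
```

```text
6.675 ang 2.3312 F [1.23 3.83 2.66] T [ 0.916 -0.271  0.058] jt [1.071 0.602] [0.5615 0.0417 0.0616]
6.725 ang 2.3293 F [0.2  4.61 3.11] T [ 1.006 -0.212  0.006] jt [1.06  0.494] [0.5616 0.0416 0.0616]
6.775 ang 2.3322 F [0.63 5.13 2.52] T [ 0.961 -0.161  0.031] jt [ 1.037 -0.529] [0.5615 0.0416 0.0616]
6.825 ang 2.3336 F [0.2  4.96 2.98] T [ 0.911 -0.152 -0.033] jt [ 1.089 -0.256] [0.5616 0.0416 0.0617]
6.875 ang 2.3341 F [0.27 4.23 2.73] T [ 0.964 -0.172 -0.035] jt [ 1.135 -0.083] [0.5615 0.0416 0.0616]
```

>>> {"name": "play_rows", "arguments": {"moves": [[[0.03,0.03,0],[0,0,0.04],0.5],[[0.03,0.03,0],[0,0,0.08],0.5]]}}

```text
time: 7.12
ee_pos: [0.5616, 0.0417, 0.0616]
eef_rot: [0.43, 0.903, -0.0, 0.0]
ft_force: [1.4, 3.9, 2.0]
width: 0.0119
```

```bash
python3 t.py
```

```text
7.125 ang 2.2523 F [1.44 3.87 2.03] T [ 0.775 -0.303  0.154] jt [0.823 0.52 ] [0.5616 0.0417 0.0616]
7.175 ang 2.2502 F [0.52 3.33 3.55] T [ 0.797 -0.26   0.099] jt [0.758 0.44 ] [0.5616 0.0417 0.0616]
7.225 ang 2.2528 F [0.9  3.67 2.87] T [ 0.728 -0.239 -0.013] jt [ 0.687 -0.575] [0.5617 0.0417 0.0616]
7.275 ang 2.254 F [1.21 2.48 3.71] T [ 0.727 -0.274  0.07 ] jt [ 0.688 -0.301] [0.5617 0.0417 0.0616]
7.325 ang 2.2543 F [0.11 4.12 3.61] T [ 0.714 -0.3    0.03 ] jt [ 0.682 -0.131] [0.5617 0.0417 0.0616]
```

>>> {"name": "play_rows", "arguments": {"moves": [[[0,0.02,0],[0,0,0.03],0.5],[[0,0.02,0],[0,0,0.06],0.5]]}}

```text
time: 7.58
ee_pos: [0.5617, 0.0418, 0.0616]
eef_rot: [0.457, 0.889, -0.0, 0.0]
ft_force: [0.8, 2.4, 4.9]
width: 0.0121
```

```bash
python3 t.py
```

```text
7.575 ang 2.1918 F [0.82 2.37 4.9 ] T [ 0.549 -0.206  0.175] jt [0.538 0.327] [0.5617 0.0418 0.0616]
7.625 ang 2.1903 F [-0.49  1.98  5.49] T [ 0.509 -0.138  0.174] jt [0.481 0.246] [0.5617 0.0418 0.0616]
7.675 ang 2.1925 F [-0.88  2.07  4.39] T [ 0.496 -0.191  0.1  ] jt [ 0.418 -0.515] [0.5617 0.0418 0.0616]
7.725 ang 2.1934 F [-0.73  1.65  4.07] T [ 0.515 -0.212  0.109] jt [ 0.42  -0.294] [0.5617 0.0418 0.0616]
7.775 ang 2.1938 F [0.44 1.87 4.36] T [ 0.419 -0.187  0.118] jt [ 0.406 -0.166] [0.5618 0.0418 0.0616]
```

>>> {"name": "play_rows", "arguments": {"moves": [[[0,0,0],[0,0,-0.12],0.5],[[0,0,0],[0,0,-0.24],0.5],[[0,0,0],[0,0,-0.3],0.5]]}}

```text
time: 8.15
ee_pos: [0.5613, 0.0414, 0.0616]
eef_rot: [0.317, 0.948, -0.001, -0.0]
ft_force: [-2.0, 0.5, 8.4]
width: 0.0115
```

```bash
python3 t.py
```

```text
8.15 ang 2.4963 F [-2.05  0.49  8.38] T [ 0.189  0.445 -0.11 ] jt [ 0.384 -0.395] [0.5613 0.0414 0.0616]
8.2 ang 2.4987 F [-2.81  0.13  7.7 ] T [ 0.115  0.365 -0.005] jt [ 0.451 -0.407] [0.5614 0.0414 0.0616]
8.25 ang 2.4952 F [-2.61  1.59  7.84] T [ 0.193  0.364 -0.009] jt [0.491 0.735] [0.5613 0.0414 0.0616]
8.3 ang 2.494 F [-2.25  0.29  7.62] T [0.173 0.359 0.037] jt [0.443 0.244] [0.5613 0.0415 0.0616]
8.35 ang 2.4936 F [-2.17  0.66  6.96] T [0.129 0.352 0.068] jt [0.417 0.037] [0.5613 0.0414 0.0616]
```

>>> {"name": "play_rows", "arguments": {"moves": [[[0,0,0],[0,0,-0.15],0.5],[[0,0,0],[0,0,-0.3],0.5],[[0,0,0],[0,0,-0.45],0.5],[[0,0,0],[0,0,-0.58],0.5],[[0,0,0],[0,0,-0.65],0.5]]}}

```text
time: 8.98
ee_pos: [0.561, 0.0403, 0.0616]
eef_rot: [-0.002, 1.0, -0.001, -0.001]
ft_force: [-5.0, -2.8, 11.1]
width: 0.0117
```

```bash
python3 t.py
```

```text
8.975 ang -3.1374 F [-4.97 -2.82 11.12] T [-0.488  0.995 -0.075] jt [-0.187 -0.532] [0.561  0.0403 0.0616]
9.025 ang -3.1345 F [-5.19 -2.96 11.34] T [-0.58   1.066 -0.013] jt [-0.075 -0.494] [0.561  0.0403 0.0616]
9.075 ang -3.1385 F [-4.64 -2.63 10.83] T [-0.545  0.985  0.06 ] jt [0.    0.853] [0.561  0.0403 0.0616]
9.125 ang -3.14 F [-5.17 -3.08 10.76] T [-0.542  0.937  0.076] jt [-0.059  0.291] [0.561  0.0403 0.0616]
9.175 ang -3.1404 F [-5.52 -3.16 10.94] T [-0.496  0.98   0.021] jt [-0.092  0.053] [0.561  0.0403 0.0616]
```

>>> {"name": "play_rows", "arguments": {"moves": [[[0.05,-0.03,-0.05],[0,0,-0.03],0.5],[[0.05,-0.03,-0.05],[0,0,-0.08],0.5],[[0.05,-0.03,-0.05],[0,0,-0.08],0.5]]}}

```text
time: 9.55
ee_pos: [0.5609, 0.0402, 0.0616]
eef_rot: [-0.04, 0.999, -0.001, -0.0]
ft_force: [0.5, -4.3, 2.7]
width: 0.0123
```

```bash
python3 t.py
```

```text
9.55 ang -3.0606 F [ 0.51 -4.29  2.69] T [-0.869 -0.088 -0.09 ] jt [-0.969  0.624] [0.5609 0.0402 0.0616]
9.6 ang -3.0614 F [-0.04 -4.9   2.19] T [-1.023 -0.096 -0.089] jt [-1.208  0.3  ] [0.5609 0.0402 0.0616]
9.65 ang -3.0614 F [-0.17 -5.01  2.37] T [-1.137 -0.069 -0.075] jt [-1.394  0.133] [0.561  0.0402 0.0617]
9.7 ang -3.0614 F [-1.02 -5.9   1.33] T [-1.186 -0.041 -0.127] jt [-1.402  0.106] [0.5609 0.0402 0.0616]
9.75 ang -3.0614 F [-0.26 -4.96  1.75] T [-1.187 -0.074 -0.128] jt [-1.404  0.107] [0.5609 0.0402 0.0617]
```

>>> {"name": "play_rows", "arguments": {"moves": [[[0,-0.05,0],[0,0,-0.04],0.5],[[0,-0.05,0],[0,0,-0.07],0.5],[[0,-0.05,0],[0,0,-0.07],0.5]]}}

```text
time: 10.12
ee_pos: [0.5608, 0.0402, 0.0616]
eef_rot: [-0.076, 0.997, -0.001, -0.001]
ft_force: [-1.2, -4.8, 1.5]
width: 0.0128
```

```bash
python3 t.py
```

```text
10.125 ang -2.9903 F [-1.17 -4.8   1.45] T [-1.118  0.156 -0.469] jt [-1.047  0.675] [0.5608 0.0402 0.0616]
10.175 ang -2.9906 F [-1.66 -5.16  1.19] T [-1.14   0.114 -0.435] jt [-1.064  0.509] [0.5608 0.0402 0.0617]
10.225 ang -2.9906 F [-1.11 -5.42  1.6 ] T [-1.117  0.117 -0.435] jt [-1.072  0.455] [0.5608 0.0402 0.0617]
10.275 ang -2.9907 F [-1.04 -5.46  0.86] T [-1.188  0.16  -0.426] jt [-1.075  0.442] [0.5608 0.0402 0.0616]
10.325 ang -2.9907 F [-1.55 -4.9   1.  ] T [-1.129  0.157 -0.421] jt [-1.076  0.439] [0.5608 0.0402 0.0616]
```

>>> {"name": "play_rows", "arguments": {"moves": [[[0,0.03,0],[0,0,0.05],0.5],[[0,0.03,0],[0,0,0.06],0.5],[[0,0.03,0],[0,0,0.06],3],[[0,0.03,0],[0,0,0.06],4],[[0,0.03,0],[0,0,0.06],5],[[0,0.03,-6],[0,0,0.06],6],[[0,0.03,-10],[0,0,0.06],6]]}}

```text
time: 11.2
ee_pos: [0.5615, 0.0423, 0.1642]
eef_rot: [-0.047, 0.999, 0.0, 0.001]
ft_force: [-0.7, 0.8, -0.7]
width: 0.0538
```

```bash
python3 m.py .5506 .19 .17 2.82; python3 - <<'E'
from h import *
p=camera("wrist");save(p,"w3")
p=camera("top");f=cv2.cvtColor(p["frame"],cv2.COLOR_RGB2BGR)
p=camera("side");save(p,"s3")
E
```

```text
t 11.2 pos [0.5615 0.0423 0.1642] ang -3.048 j [ 0.6   0.37 -0.91  1.67  0.31  1.25  1.28] shift [-0.29 14.81 -0.57] rv [0.001 0.001 0.415] F [-0.73  0.81 -0.72] T [ 0.145 -0.216  0.014] w 0.0538
```

View pics/w3.png

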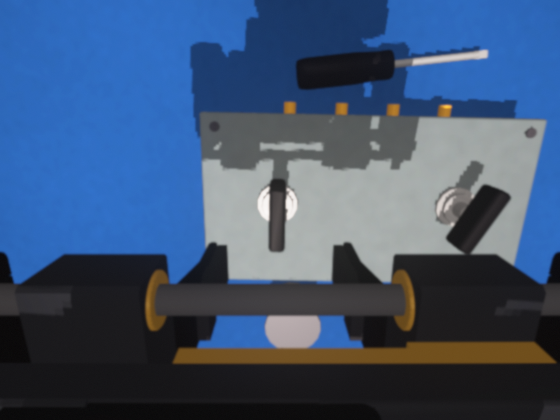

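>>> {"name": "play_rows", "arguments": {"moves": [[[-0.3,5,-0.5],[0,0,0.15],6],[[-0.3,10,-0.5],[0,0,0.3],6],[[-0.3,14.8,-0.5],[0,0,0.415],6],[[-0.3,14.8,-0.5],[0,0,0.415],6],[[-0.3,14.8,-0.5],[0,0,0.415],6]]}}

```text
time: 11.98
ee_pos: [0.5502, 0.1886, 0.1659]
eef_rot: [0.16, 0.987, -0.001, -0.001]
ft_force: [-0.2, 0.2, -0.1]
width: 0.0598
```

```bash
python3 m.py .5506 .19 .062 2.82; python3 - <<'E'
from h import *
p=camera("wrist");save(p,"w4")
for cx,cy,an in [(.5506,.190,-.32)]:
  for z in(.067,.091):
    for sx,sy in[(-1,-1),(-1,1),(1,1),(1,-1)]:
      dx,dy=.026*sx,.006*sy
      print(z,sx,sy,proj(p,[cx+dx*np.cos(an)-dy*np.sin(an),cy+dx*np.sin(an)+dy*np.cos(an),z]).round(1))
  print("collar",proj(p,[cx,cy,.046]).round(1))
f=cv2.cvtColor(p["frame"],cv2.COLOR_RGB2BGR)
cv2.imwrite("pics/w4z.png",cv2.resize(f[160:260,230:330],None,fx=6,fy=6,interpolation=cv2.INTER_CUBIC))
E
```

```text
t 11.975 pos [0.5502 0.1886 0.1659] ang 2.82 j [ 0.29  0.41 -0.87  1.62  0.32  1.27  0.61] shift [-1.000e-02  1.600e-01  1.039e+01] rv [-0.001 -0.001 -0.   ] F [-0.16  0.15 -0.07] T [ 0.032 -0.195  0.012] w 0.0598
0.067 -1 -1 [274.9 175.9]
0.067 -1 1 [290.5 175.9]
0.067 1 1 [290.1 239.3]
0.067 1 -1 [275.3 239.3]
0.091 -1 -1 [274.4 182.4]
0.091 -1 1 [291.6 182.4]
0.091 1 1 [291.1 251.2]
0.091 1 -1 [274.9 251.2]
collar [282.5 201.5]
```

View pics/w4z.png

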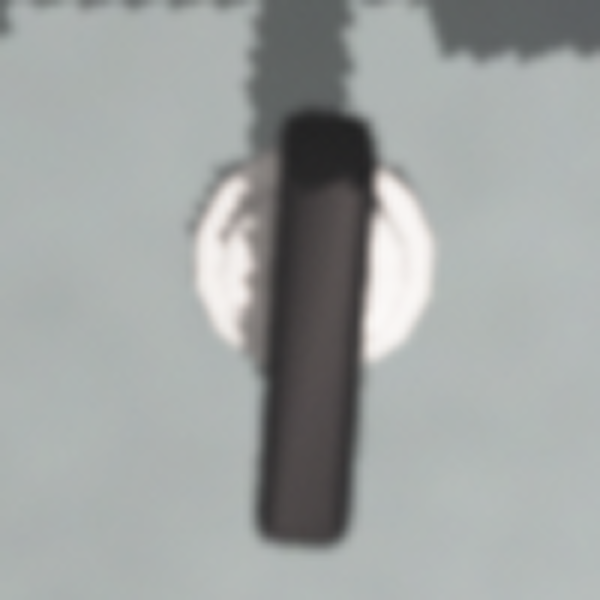

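View pics/w4.png

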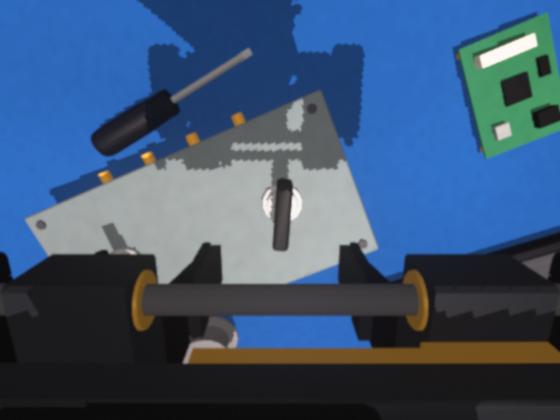

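>>> {"name": "play_rows", "arguments": {"moves": [[[-0.04,0.14,3],[0,0,0.05],6],[[-0.04,0.14,6],[0,0,0.05],6],[[-0.04,0.14,9],[0,0,0.05],6],[[-0.04,0.14,10.4],[0,0,0.05],6],[[-0.04,0.14,10.4],[0,0,0.05],4],[[-0.04,0.14,10.4],[0,0,0.05],3]]}}

```text
time: 12.78
ee_pos: [0.5521, 0.1903, 0.0642]
eef_rot: [0.186, 0.983, 0.0, 0.001]
ft_force: [0.2, 0.4, -0.2]
width: 0.047
```

```bash
python3 m.py .551 .1898 .062 2.77; python3 - <<'E'
from h import *
p=camera("wrist");save(p,"w5")
E
```

```text
t 12.775 pos [0.5521 0.1903 0.0642] ang 2.768 j [ 0.24  0.51 -0.81  1.71  0.41  1.09  0.49] shift [ 0.08 -0.09  0.22] rv [ 0.001  0.001 -0.002] F [ 0.23  0.4  -0.15] T [ 0.066 -0.128  0.003] w 0.047
```

View pics/w5.png

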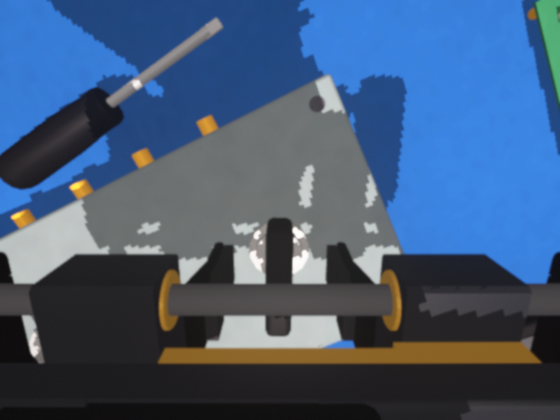

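>>> {"name": "play_rows", "arguments": {"moves": [[[0.08,-0.08,0.2],[0,0,0],2.5],[[0.08,-0.08,0.2],[0,0,0],2],[[0.08,-0.08,0.2],[0,0,0],1.5],[[0.08,-0.08,0.2],[0,0,0],0.8],[[0.08,-0.08,0.2],[0,0,0],0.5],[[0.08,-0.08,0.2],[0,0,0],0.5]]}}

```text
time: 13.58
ee_pos: [0.5505, 0.1904, 0.0612]
eef_rot: [0.185, 0.983, 0.0, 0.0]
ft_force: [2.4, 3.4, -1.5]
width: 0.0119
```

```bash
python3 t.py
```

```text
13.575 ang 2.7691 F [ 2.38  3.41 -1.49] T [ 0.7   -0.673 -0.074] jt [0.24  0.016] [0.5505 0.1904 0.0612]
13.625 ang 2.7691 F [ 2.12  2.85 -1.71] T [ 0.796 -0.599 -0.025] jt [0.27  0.016] [0.5505 0.1904 0.0612]
13.675 ang 2.7691 F [ 2.64  3.42 -0.58] T [ 0.809 -0.69   0.029] jt [0.299 0.016] [0.5506 0.1904 0.0612]
13.725 ang 2.7691 F [ 2.81  3.8  -2.29] T [ 0.904 -0.744  0.024] jt [0.329 0.016] [0.5505 0.1904 0.0612]
13.775 ang 2.7691 F [ 3.41  3.63 -2.18] T [ 0.965 -0.768 -0.072] jt [0.368 0.016] [0.5505 0.1903 0.0611]
```

>>> {"name": "play_rows", "arguments": {"moves": [[[-0.02,0.06,0],[0,0,0.1],0.5],[[-0.02,0.06,0],[0,0,0.2],0.5],[[-0.02,0.06,0],[0,0,0.28],0.5]]}}

```text
time: 14.15
ee_pos: [0.5507, 0.1907, 0.0612]
eef_rot: [0.322, 0.947, 0.0, 0.0]
ft_force: [1.4, 4.2, -0.9]
width: 0.0118
```

```bash
python3 t.py
```

```text
14.15 ang 2.4862 F [ 1.42  4.16 -0.92] T [ 0.808 -0.627 -0.009] jt [0.532 1.02 ] [0.5507 0.1907 0.0612]
14.2 ang 2.4826 F [ 1.37  5.07 -0.77] T [ 0.937 -0.542 -0.014] jt [0.491 0.905] [0.5508 0.1907 0.0612]
14.25 ang 2.4881 F [ 2.18  4.17 -1.1 ] T [ 0.87  -0.544 -0.029] jt [ 0.391 -1.086] [0.5507 0.1907 0.0612]
14.3 ang 2.4905 F [ 1.39  4.21 -0.69] T [ 0.907 -0.598 -0.053] jt [ 0.476 -0.506] [0.5507 0.1907 0.0611]
14.35 ang 2.491 F [ 2.15  3.81 -1.14] T [ 0.921 -0.467 -0.036] jt [ 0.559 -0.149] [0.5507 0.1907 0.0612]
```

q≈0.73. Step on with small steps.

>>> {"name": "play_rows", "arguments": {"moves": [[[0.01,0.04,0],[0,0,0.05],0.5],[[0.01,0.04,0],[0,0,0.1],0.5]]}}

```text
time: 14.6
ee_pos: [0.5508, 0.1908, 0.0611]
eef_rot: [0.367, 0.93, -0.0, -0.0]
ft_force: [0.7, 3.6, 1.8]
width: 0.0119
```

```bash
python3 t.py
```

```text
14.6 ang 2.3892 F [0.72 3.59 1.81] T [ 0.736 -0.377  0.063] jt [0.581 0.733] [0.5508 0.1908 0.0611]
14.65 ang 2.3866 F [0.53 4.37 0.49] T [ 0.801 -0.305  0.031] jt [0.541 0.538] [0.5508 0.1908 0.0611]
14.7 ang 2.3897 F [0.39 4.   0.34] T [ 0.671 -0.278 -0.065] jt [ 0.492 -0.651] [0.5508 0.1908 0.0611]
14.75 ang 2.3909 F [0.75 1.58 1.52] T [ 0.722 -0.238 -0.019] jt [ 0.55  -0.274] [0.5508 0.1908 0.0611]
14.8 ang 2.3909 F [0.12 3.78 1.95] T [ 0.671 -0.201 -0.065] jt [ 0.594 -0.059] [0.5508 0.1908 0.0612]
```

>>> {"name": "play_rows", "arguments": {"moves": [[[0.02,0.02,0],[0,0,0.05],0.5],[[0.02,0.02,0],[0,0,0.1],0.5]]}}

```text
time: 15.05
ee_pos: [0.5509, 0.1909, 0.0611]
eef_rot: [0.414, 0.91, -0.0, 0.0]
ft_force: [1.7, 3.1, 2.1]
width: 0.012
```

```bash
python3 t.py
```

```text
15.05 ang 2.2889 F [1.74 3.1  2.12] T [ 0.645 -0.297  0.002] jt [0.504 0.736] [0.5509 0.1909 0.0611]
15.1 ang 2.2864 F [0.36 3.8  1.17] T [ 0.621 -0.226  0.028] jt [0.441 0.541] [0.5509 0.1909 0.0611]
15.15 ang 2.2895 F [1.28 2.32 1.63] T [ 0.563 -0.277 -0.027] jt [ 0.356 -0.651] [0.5509 0.1909 0.0611]
15.2 ang 2.2907 F [1.18 1.83 2.15] T [ 0.491 -0.218 -0.098] jt [ 0.38  -0.274] [0.5509 0.1909 0.0611]
15.25 ang 2.2907 F [1.1  2.98 2.54] T [ 0.473 -0.242  0.001] jt [ 0.391 -0.059] [0.5509 0.1909 0.0611]
```

q≈0.93, still no rise.

>>> {"name": "play_rows", "arguments": {"moves": [[[0,0.02,0],[0,0,0.05],0.5],[[0,0.02,0],[0,0,0.1],0.5]]}}

```text
time: 15.5
ee_pos: [0.551, 0.191, 0.0611]
eef_rot: [0.459, 0.889, -0.0, 0.0]
ft_force: [0.7, 3.6, 2.3]
width: 0.012
```

```bash
python3 t.py
```

```text
15.5 ang 2.1889 F [0.74 3.65 2.27] T [ 0.466 -0.207  0.052] jt [0.458 0.741] [0.551  0.191  0.0611]
15.55 ang 2.1864 F [0.35 2.16 2.26] T [ 0.511 -0.126  0.095] jt [0.401 0.545] [0.551  0.191  0.0611]
15.6 ang 2.1895 F [0.07 1.86 2.45] T [ 0.385 -0.113 -0.015] jt [ 0.316 -0.65 ] [0.551  0.191  0.0611]
15.65 ang 2.1907 F [0.34 1.83 3.41] T [ 0.365 -0.12   0.012] jt [ 0.339 -0.273] [0.5511 0.191  0.0611]
15.7 ang 2.1907 F [-0.53  1.53  3.83] T [ 0.332 -0.106  0.003] jt [ 0.35  -0.057] [0.5511 0.191  0.0611]
```

>>> {"name": "play_rows", "arguments": {"moves": [[[0,0.02,0],[0,0,0.05],0.5],[[0,0.02,0],[0,0,0.1],0.5]]}}

```text
time: 15.95
ee_pos: [0.5512, 0.1911, 0.0611]
eef_rot: [0.502, 0.865, -0.0, 0.0]
ft_force: [-0.7, 1.0, 2.7]
width: 0.0116
```

```bash
python3 t.py
```

```text
15.95 ang 2.0889 F [-0.69  0.96  2.65] T [ 0.359 -0.037  0.022] jt [0.415 0.744] [0.5512 0.1911 0.0611]
16.0 ang 2.0864 F [-1.28  0.99  3.27] T [0.32  0.029 0.013] jt [0.364 0.547] [0.5512 0.1911 0.0611]
16.05 ang 2.0895 F [-1.16  1.04  3.66] T [ 0.304  0.096 -0.081] jt [ 0.279 -0.65 ] [0.5511 0.1911 0.0611]
16.1 ang 2.0906 F [-1.38  0.88  4.52] T [ 0.215  0.06  -0.027] jt [ 0.302 -0.272] [0.5512 0.1911 0.0611]
16.15 ang 2.0906 F [-0.46  0.71  3.99] T [ 0.204  0.043 -0.081] jt [ 0.312 -0.056] [0.5512 0.1911 0.0611]
```

>>> {"name": "play_rows", "arguments": {"moves": [[[0,0,0],[0,0,0.1],0.5],[[0,0,0],[0,0,0.2],0.5],[[0,0,0],[0,0,0.3],0.5],[[0,0,0],[0,0,0.4],0.5]]}}

```text
time: 16.65
ee_pos: [0.5517, 0.1912, 0.0611]
eef_rot: [0.665, 0.747, 0.0, 0.0]
ft_force: [1.7, 1.3, 1.6]
width: 0.0116
```

```bash
python3 t.py
```

```text
16.65 ang 1.6872 F [1.69 1.3  1.6 ] T [ 0.351 -0.552  0.072] jt [0.179 1.505] [0.5517 0.1912 0.0611]
16.7 ang 1.6823 F [1.89 2.12 1.11] T [ 0.48  -0.506 -0.074] jt [0.111 1.174] [0.5517 0.1912 0.0611]
16.75 ang 1.6888 F [2.32 1.81 2.13] T [ 0.362 -0.659 -0.024] jt [-0.151 -1.358] [0.5517 0.1912 0.0611]
16.8 ang 1.6914 F [2.76 2.19 2.07] T [ 0.398 -0.731 -0.037] jt [-0.152 -0.622] [0.5517 0.1912 0.0611]
16.85 ang 1.6919 F [2.53 1.42 1.23] T [ 0.388 -0.77   0.026] jt [-0.155 -0.173] [0.5516 0.1912 0.0611]
```

>>> {"name": "play_rows", "arguments": {"moves": [[[0.02,0.03,0],[0,0,0.1],0.5],[[0.02,0.03,0],[0,0,0.2],0.5],[[0.02,0.03,0],[0,0,0.3],0.5],[[0.02,0.03,0],[0,0,0.4],0.5]]}}

```text
time: 17.35
ee_pos: [0.5522, 0.1912, 0.0611]
eef_rot: [0.8, 0.6, 0.0, 0.0]
ft_force: [4.0, 1.0, 0.2]
width: 0.0118
```

```bash
python3 t.py
```

```text
17.35 ang 1.288 F [3.99 1.05 0.18] T [ 0.283 -1.019  0.01 ] jt [-0.335  1.509] [0.5522 0.1912 0.0611]
17.4 ang 1.283 F [3.67 1.59 0.28] T [ 0.316 -1.01  -0.091] jt [-0.407  1.149] [0.5522 0.1912 0.0611]
17.45 ang 1.2895 F [ 5.02  0.87 -0.38] T [ 0.161 -1.187 -0.007] jt [-0.731 -1.365] [0.5522 0.1912 0.0611]
17.5 ang 1.292 F [5.23 1.09 0.32] T [ 0.21  -1.2    0.005] jt [-0.686 -0.525] [0.5521 0.1912 0.0611]
17.55 ang 1.2927 F [5.49 0.84 0.28] T [ 0.147 -1.211 -0.041] jt [-0.64  -0.119] [0.5522 0.1912 0.0611]
```

>>> {"name": "play_rows", "arguments": {"moves": [[[0.01,0.06,0],[0,0,0.1],0.5],[[0.01,0.06,0],[0,0,0.2],0.5],[[0.01,0.06,0],[0,0,0.28],0.5],[[0.01,0.06,0],[0,0,0.28],0.5]]}}

```text
time: 18.05
ee_pos: [0.5525, 0.1911, 0.0611]
eef_rot: [0.875, 0.485, 0.0, 0.0]
ft_force: [4.4, 0.0, 1.6]
width: 0.0118
```

```bash
python3 t.py
```

```text
18.05 ang 1.0124 F [4.41 0.   1.55] T [-0.012 -0.953  0.111] jt [-0.898 -0.944] [0.5525 0.1911 0.0611]
18.1 ang 1.0129 F [ 5.97 -0.34  0.76] T [-0.086 -1.109  0.126] jt [-0.912 -0.374] [0.5525 0.1911 0.0611]
18.15 ang 1.0123 F [ 4.52 -0.32  1.81] T [-0.118 -1.134  0.163] jt [-0.971 -0.164] [0.5525 0.1911 0.0611]
18.2 ang 1.0116 F [ 5.03 -0.63  0.68] T [-0.143 -1.176  0.098] jt [-1.049 -0.107] [0.5525 0.191  0.0611]
18.25 ang 1.011 F [ 5.88 -1.27  1.01] T [-0.146 -1.179  0.19 ] jt [-1.072 -0.029] [0.5525 0.191  0.0611]
```

>>> {"name": "play_rows", "arguments": {"moves": [[[0,0.02,0],[0,0,0.04],0.5],[[0,0.02,0],[0,0,0.06],0.5],[[0,0.02,0],[0,0,0.06],0.5]]}}

```text
time: 18.62
ee_pos: [0.5526, 0.1912, 0.0611]
eef_rot: [0.89, 0.457, 0.0, 0.0]
ft_force: [5.7, -0.8, 1.3]
width: 0.0127
```

```bash
python3 t.py
```

```text
18.625 ang 0.9488 F [ 5.74 -0.84  1.25] T [-0.078 -1.271  0.422] jt [-1.295 -0.624] [0.5526 0.1912 0.0611]
18.675 ang 0.949 F [ 5.19 -0.46  1.73] T [-0.096 -1.292  0.445] jt [-1.282 -0.502] [0.5526 0.1912 0.0611]
18.725 ang 0.9491 F [ 5.1  -1.06  1.36] T [-0.099 -1.281  0.446] jt [-1.275 -0.464] [0.5526 0.1912 0.0611]
18.775 ang 0.9491 F [ 5.8  -0.78  1.63] T [-0.123 -1.329  0.47 ] jt [-1.273 -0.454] [0.5526 0.1912 0.0611]
18.825 ang 0.9491 F [ 5.56 -1.05  1.66] T [-0.15  -1.37   0.455] jt [-1.273 -0.452] [0.5526 0.1912 0.0611]
```

>>> {"name": "play_rows", "arguments": {"moves": [[[0,0,0],[0,0,-0.04],0.5],[[0,0.03,0],[0,0,-0.05],0.5],[[0,0.03,0],[0,0,-0.05],3],[[0,0.03,0],[0,0,-0.05],4],[[0,0.03,0],[0,0,-0.05],5],[[0,0.03,-6],[0,0,-0.05],6],[[0,0.03,-11],[0,0,-0.05],6],[[0,0.03,-14],[0,0,-0.05],6]]}}

```text
time: 19.82
ee_pos: [0.5528, 0.1916, 0.2037]
eef_rot: [0.878, 0.479, 0.001, 0.0]
ft_force: [0.3, 0.1, 0.6]
width: 0.0576
```

```bash
python3 m.py .45 -.15 .25 1.0; python3 - <<'E'
from h import *
p=camera("wrist");save(p,"w6")
E
```

```text
t 19.825 pos [0.5528 0.1916 0.2037] ang 0.999 j [ 0.01  0.3  -0.51  1.58  0.15  1.3  -1.09] shift [-34.28   9.85  -4.67] rv [ 0.001 -0.002 -0.001] F [0.32 0.07 0.59] T [ 0.012 -0.112 -0.007] w 0.0576
```

View pics/w6.png

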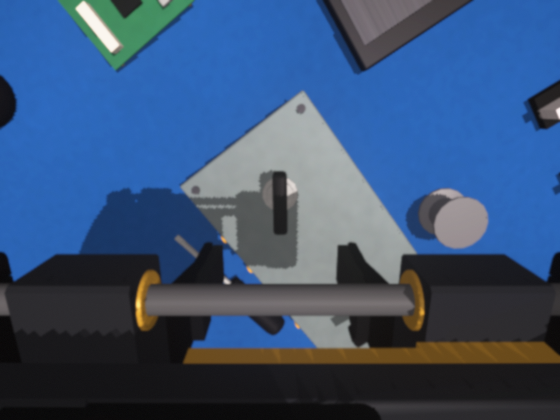

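Clear of the handle; retreat and look from above.

>>> {"name": "play_rows", "arguments": {"moves": [[[-5,1.5,-4.5],[0,0,0],6],[[-10,3,-4.5],[0,0,0],6],[[-15,4.5,-4.5],[0,0,0],6],[[-20,6,-4.5],[0,0,0],6],[[-25,7.5,-4.5],[0,0,0],6],[[-30,9,-4.5],[0,0,0],6],[[-34,10,-4.5],[0,0,0],6],[[-34,10,-4.5],[0,0,0],6]]}}

```text
time: 20.88
ee_pos: [0.4511, -0.1519, 0.2457]
eef_rot: [0.879, 0.476, -0.001, -0.0]
ft_force: [1.3, 1.1, -0.1]
width: 0.0601
```

```bash
python3 - <<'E'
from h import *
p=camera("top");save(p,"top9");f=cv2.cvtColor(p["frame"],cv2.COLOR_RGB2BGR)
cv2.imwrite("pics/top9z.png",cv2.resize(f[160:260,160:310],None,fx=5,fy=5,interpolation=cv2.INTER_CUBIC))
s=read_state();print(s["time"],s["ee_pos"],s["ft_force"])
E
```

```text
20.925 [ 0.45193715 -0.14959441  0.24572097] [0.33548402 0.6051804  0.23451873]
```

View pics/top9z.png

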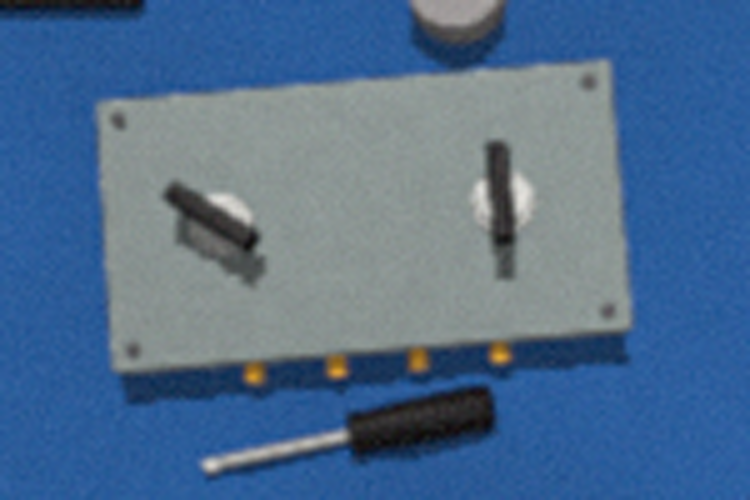

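View pics/top9.png

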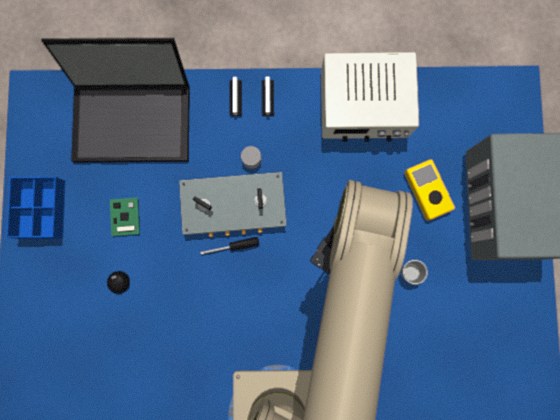

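```bash
python3 -c "
from bench import *
print(close_job())"
```

```text
the job is handed in; nothing more can be done
None
```

The job is handed in after about 21 s of robot time: the crossed screw is backed out to its stop and the good one is fully home. I identified the two by position, since I didn't work out which one is a and which is b.

- **Crossed screw (at about x 0.561, y 0.041):** The torque began to climb at a turn of about 0.95 rad, at roughly 1 N m per rad. I stopped at about 1.02 rad, where it averaged about 0.14 N m (highest single reading 0.18). I then backed it out anticlockwise until it met the stop, which took about 0.43 N m there.
- **Good screw (at about x 0.551, y 0.191):** It turned with no measurable rise through 0.75 to 1.13 rad and on to about 1.93 rad, then met the hard stop at about 2.2 rad, held at about 0.45 N m.

**Last checks:** In the final top picture the bars lie at about 0 and 2.2 rad, within about 0.02 rad of reading error. The gripper is open and well clear of both screws, and the rest of the bench looks unmoved.

**Limits of the torque readings:** Noise was about ±0.05 N m, so the 0.04 N m drag could not be made out. I called the crossed thread from averages over two steps in a row, and the free run of the other screw then agreed.

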